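# Clear the carving and bring up the chisel

### The arm

A 6-joint arm with a two-finger parallel gripper is mounted at the origin on the work surface. World frame = base frame: x ahead of the robot, y to its left, z up, the work surface at z = 0. Lengths are in m, angles in rad, forces in N, time in s.
With the tool pointing down it reaches from about 0.35 to 0.85 m from the base axis. Payload 8.1 kg.
Tool frame: the origin (TCP) lies on the centre line of the jaws, within the pads' length; the fingertips stand 17 mm ahead of it and the grasp point (between the pads) lies 2 mm behind it; z points along the fingers, y is the line along which they close (so a half turn about z gives the same grasp; the last joint's range is limited). The gripper opens to 93 mm and grips with 3 to 60 N. Pads are 15 mm wide; open, the fingers measure 128 mm over their backs; the gripper's body (75 mm by 188 mm) begins 65 mm behind the grasp point.
Start: joints at [1.03, 0.13, 1.488, -0, 1.523, -0.085], TCP at [0.264, 0.539, 0.236] pointing down, gripper open.
Joint ranges: [-2.96, 2.96], [-0.89, 2.26], [0.02, 2.5], [-1.34, 4.48], [0, 2.73], [-2.66, 2.66]. Speed limits (rad/s): [2.39, 2.39, 2.79, 3.14, 3.14, 3.14].

### API

Orientations are given as a rotation vector (axis times angle).
In Python, from plant import status, eyes, robot gives the robot as it stands. The module is installed in compiled form; this text tells all that it offers.
- The arm moves only by the tool servo_tool, never from a script. Its argument "plan" is text: rows parted by semicolons, each of 4 numbers parted by spaces: the shift along the tool's x, y, z in m, then the turn about the tool's z in degrees. A call has 1 to 12 rows; each row is the pose to reach, as a shift and turn from the pose commanded when the call began, along the tool's axes at that moment; what a row does not reach only later rows make up. A row lasts 1/12 s, in which the tool goes at most 41.7 mm and 7.16 degrees, less where a joint would pass 70% of its speed; a pose out of reach is approached as far as the arm can. A call with a gripper value outside its range is refused whole. "grip" is the closure, from -1 (fully open) to 1 (shut), set as the call begins (left out, the last holds). The fingers move at their own pace and stop on an object; "grip_force" is the grip in N (left out, the last holds). Time passes only in rows, so rows that repeat a pose let the fingers close. It gives the time, the measured TCP pose, the force, the opening and the grip force at its end, in the units of the state.
- status.read_state(): the state, without advancing time (a new reading comes with each control period).
- eyes.read_camera(name): name is "scene" or "top"; returns a dict with "image" (384x512x3 uint8, blue, green, red), "fovy" (degrees; the focal length in pixels is half the picture's height over the tangent of half this angle, whatever the lens; pixels are square), "cx", "cy" (the principal point, pixels), "k1" (the pictures are not rectified: a ray, as slopes to the right and down, at radius r is drawn at 1 + k1 r^2 times it, then the intrinsics apply), "world_from_camera" (4x4, takes a point from camera to world coordinates). Camera axes: x right, y down, z forward; pixel columns grow to the right and rows downward; lengths in m; the calibration is good to about 2 mm. A picture is of the moment at which its call begins. There is no depth.
- robot.close_job(): hands the job in; it is judged then, once.
The state is a dict: "t": time; "q": joint angles; "dq": joint speeds; "joint_torque": joint torques, N m; "tool_pos": TCP position; "orientation": TCP orientation; "force": force on the tool from outside, world axes, zero at the start; "wrist_torque": the same for the moment, N m; "opening": finger opening in m; "gripper_force": force on a finger pad.
Only numpy, scipy, OpenCV 4.12 (cv2) and the standard library are available. Lean on these libraries where they do the work, as an engineer would, in place of code of your own. Each camera call takes 0.05 s, during which the arm holds its last target. There are 200 camera calls.

### The job

Clear the carving panel first: pick up the small wooden bowl standing on it and nest it squarely into its twin on the bench, then let go. Then draw the tallest tool, the chisel, out of the rack, lean it over halfway between upright and level with the handle up (which way it leans does not matter), and finish while still holding it like that, its cutting edge a few centimetres above the rosette in the middle of the panel and touching nothing but the gripper. Leave the other two tools in their holes and do not push the mallet or the brush about.

Things in the scene. Friction and masses are not known exactly. Their poses are not given: they have to be found in the camera images.
- panel: Square pale wooden carving panel, 200 x 200 mm, 22 mm thick, lying fixed on the bench. Origin: centre of its underside; z up, x and y along its sides.
- rosette (a point): Centre of the carved rosette (130 mm across, small dark boss at its centre), on the panel's top face, 22 mm above the bench.
- bowl: Loose turned wooden bowl standing upright on the panel near the rosette. Plain cone: 36 mm across at the foot, 68 mm across at the rim (outside), 50 mm high, wall 5 mm, floor 6 mm, 60 g. Origin: centre of its underside; z up. Can be gripped across the rim from above.
- twin: Bowl of the same shape and size, standing empty and upright on the bench to the right of the panel (-y). Origin: centre of its underside; z up. The other bowl settles in it concentrically, 16 to 19 mm higher, so only the top 16 mm of the nested bowl stay free for the fingers.
- rack: Fixed dark wooden tool rack on the left of the panel (+y): a board 240 x 70 mm, its top 105 mm above the bench, on two end boards. Three 22 mm holes in a row along its x axis, at -68, 0 and +68 mm, each with an upright tool; the tools are in any order. Origin: centre of its underside on the bench; z up.
- chisel: The tallest tool in the rack, upright. Round pale wooden handle 115 mm long, about 27 mm thick (29 mm near the top), below it a ferrule 18 mm across and 15 mm long and a steel blade 14 x 4 mm, 70 mm long. About 130 g, balance point near the handle's bottom. Origin: centre of the handle's bottom, resting on the rack's top; z up along the handle.
- edge (a point): Middle of the chisel's cutting edge, 85 mm below the chisel's origin along its axis. In the rack the ferrule and blade hang in the hole (1 to 2 mm play), so the chisel is drawn straight up by more than 85 mm. From above, fingers either side of the row, grip the handle about 50 mm above its bottom.
- palm_tool: Bystander in the rack: short tool with a pale mushroom-shaped handle 66 mm tall and 36 mm wide. Origin at the bottom of the handle on the rack's top.
- short_tool: Bystander in the rack: tool with a plain pale handle 70 mm tall, 28 mm thick. Origin at the bottom of the handle on the rack's top.
- mallet: Bystander lying on the bench beyond the panel: wooden mallet, head 75 x 110 x 55 mm, handle 170 mm along its -y. Origin under it, on the bench, 5 mm from the head's handle-side face.
- bench_brush: Bystander lying on the bench: white-bristled brush, 35 x 160 mm, 36 mm high. Origin: centre of its underside.

How it is judged:
By the outcome, as a careful person would: the job done as asked, in the order asked, and still so for the second after the job is handed in, while the arm keeps its last pose, push and grip.
It also fails if it takes over 53 s, if anything falls off the work surface, if the arm or the gripper's body presses on something with over 40 N, if the wrist force passes 120 N, or if a joint passes its speed limit or range.

## Working session

There is one attempt and no reset: what is moved stays moved. The work goes in short steps, Python scripts to look and compute and a tool call to move; the robot and the scene stay as the last step left them, time stands still between calls to the robot, and variables do not carry over. Pictures are saved under pics/ and viewed, at most 10 in all, crops included, and the job is handed in when it is done.

Besides the shell and the picture viewer there is one more tool, called after "Emit:" as name(argument=value, ...), one argument or row to a line, values as JSON. servo_tool: Moves the arm, as the interface text tells. Its arguments: {"type":"object","properties":{"plan":{"type":"string"},"grip":{"type":"number"},"grip_force":{"type":"number"}},"required":["plan"]}

```bash
mkdir -p pics; cat > h.py <<'E'
import numpy as np, cv2
from plant import status, eyes, robot
def cam(n):
    c=eyes.read_camera(n); f=192/np.tan(np.radians(c["fovy"])/2)
    c["K"]=np.array([[f,0,c["cx"]],[0,f,c["cy"]],[0,0,1.]]); c["D"]=np.array([c["k1"],0,0,0.]); return c
def ray(c,uv):
    n=cv2.undistortPoints(np.array([[uv]],float),c["K"],c["D"])[0,0]; T=c["world_from_camera"]
    return T[:3,3],T[:3,:3]@np.array([n[0],n[1],1])
def atz(c,uv,z):
    o,d=ray(c,uv); return o+d*(z-o[2])/d[2]
def tri(obs):
    A=0;b=0;R=[]
    for c,uv in obs:
        o,d=ray(c,uv); d=d/np.linalg.norm(d); P=np.eye(3)-np.outer(d,d); A=A+P;b=b+P@o;R.append((o,P))
    x=np.linalg.solve(A,b); return x,[float(np.linalg.norm(P@(x-o))) for o,P in R]
def proj(c,X):
    T=np.linalg.inv(c["world_from_camera"]); r=cv2.Rodrigues(T[:3,:3])[0]
    return cv2.projectPoints(np.array(X,float).reshape(-1,1,3),r,T[:3,3],c["K"],c["D"])[0].reshape(-1,2)
E
cat > a.py <<'E'
from h import *
import pickle
np.set_printoptions(precision=4,suppress=True)
C={n:cam(n) for n in("scene","top")}; pickle.dump(C,open("c0.pkl","wb"))
for n,c in C.items():
    print(n,c["fovy"],c["cx"],c["cy"],c["k1"]);print(c["world_from_camera"])
    cv2.imwrite(f"pics/{n}0.png",cv2.resize(c["image"],(768,576),interpolation=cv2.INTER_CUBIC))
print(status.read_state())
E
python3 a.py
```

```text
scene 53.91807434409427 250.20907147993194 187.84677371589586 -0.10181781841281484
[[-0.5133  0.6224 -0.5908  1.1143]
 [ 0.8582  0.3761 -0.3494  0.317 ]
 [ 0.0047 -0.6864 -0.7272  0.7229]
 [ 0.      0.      0.      1.    ]]
top 56.523627784565335 257.8265059508421 192.7889741205129 -0.07386699134988539
[[ 0.0165 -0.9951  0.0971  0.5249]
 [-0.9998 -0.0175 -0.0097  0.012 ]
 [ 0.0113 -0.0969 -0.9952  1.0365]
 [ 0.      0.      0.      1.    ]]
{'t': 0.1, 'q': array([ 1.0296,  0.1311,  1.4891, -0.    ,  1.523 , -0.0854]), 'dq': array([ 0.0001, -0.0012, -0.0025,  0.0004, -0.0013,  0.    ]), 'joint_torque': array([  0.0011, -56.1338, -49.3102,   0.077 ,   0.029 ,  -0.0001]), 'tool_pos': array([0.2639, 0.5383, 0.2347]), 'orientation': array([-0.7097, -3.0599,  0.0025]), 'force': array([-0.4025,  0.1224,  0.0698]), 'wrist_torque': array([-0.0359,  0.0375, -0.0296]), 'gripper_force': 0.0, 'opening': 0.09330731405403875}
```

View pics/scene0.png

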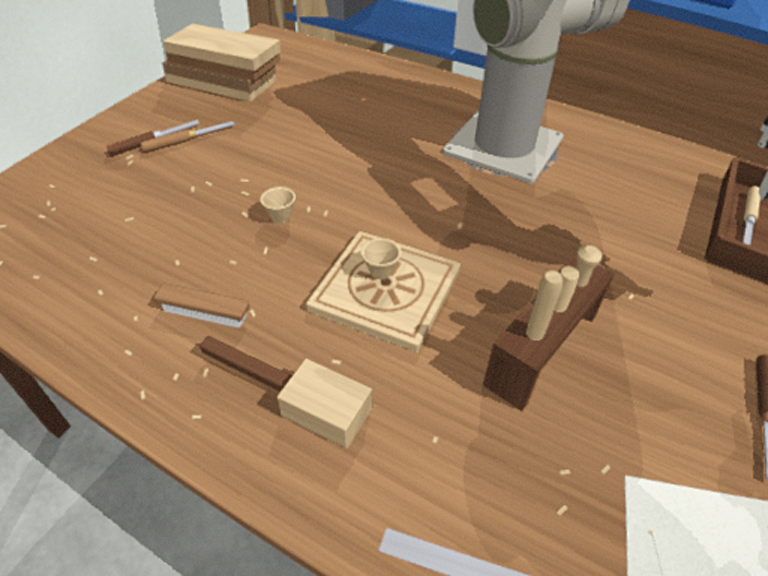

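View pics/top0.png

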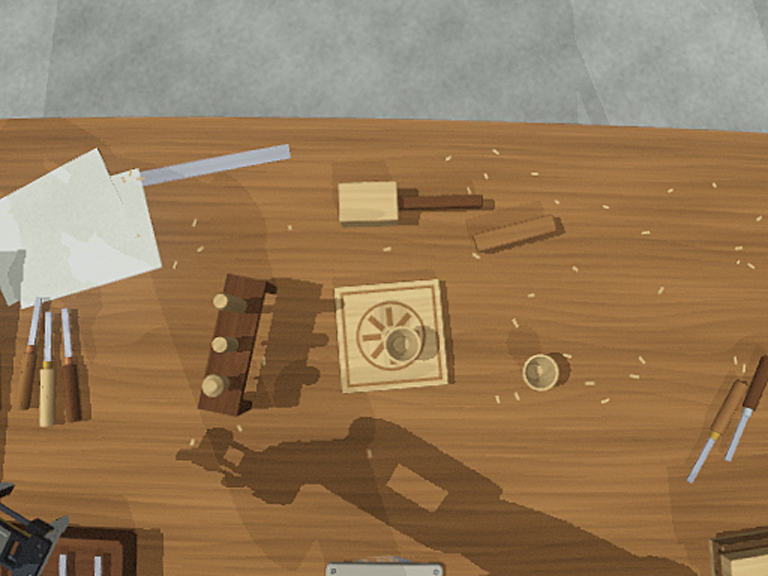

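```bash
cat > m.py <<'E'
from h import *
import pickle,sys
def crop(im,x,y,w,h,s):
    o=cv2.resize(im[y:y+h,x:x+w],None,fx=s,fy=s,interpolation=cv2.INTER_CUBIC)
    for u in range(x-x%10+10,x+w,10): cv2.line(o,((u-x)*s,0),((u-x)*s,8 if u%50 else 20),(0,0,255),1)
    for v in range(y-y%10+10,y+h,10): cv2.line(o,(0,(v-y)*s),(8 if v%50 else 20,(v-y)*s),(0,0,255),1)
    cv2.putText(o,f"{x},{y}",(22,16),0,.4,(255,0,0),1); return o
if __name__=="__main__":
    C=pickle.load(open("c0.pkl","rb")); S=C["scene"]["image"];T=C["top"]["image"]
    M=np.zeros((600,800,3),np.uint8)
    for im,x,y,w,h,s,X,Y in [(S,168,118,36,36,5,0,0),(S,236,152,44,40,5,190,0),(S,322,160,88,112,4,440,0),(T,250,210,44,40,5,0,210),(T,344,230,36,34,5,230,210),(T,128,178,60,104,3,0,420-134+134)]:
        o=crop(im,x,y,w,h,s); o=o[:600-Y,:800-X]; M[Y:Y+o.shape[0],X:X+o.shape[1]]=o
    o=crop(T,128,178,60,104,4)[:, :]; o=cv2.rotate(o,cv2.ROTATE_90_CLOCKWISE)[:, :]
    M[420:600,0:416]=0; M[455:600,0:0]=0
    o=crop(T,132,178,40,100,4); o=cv2.rotate(o,cv2.ROTATE_90_CLOCKWISE); M[420:580,0:400]=o
    cv2.imwrite("pics/m0.png",M)
E
python3 m.py
```

```text
(no output)
```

View pics/m0.png

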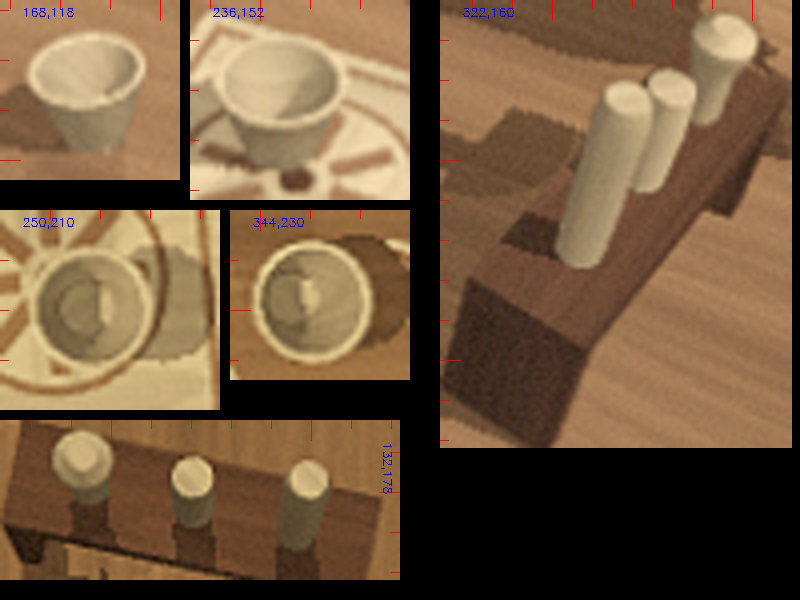

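```bash
cat > b.py <<'E'
from h import *
import pickle
np.set_printoptions(precision=4,suppress=True)
C=pickle.load(open("c0.pkl","rb"));S,T=C["scene"],C["top"]
P={"bowlrim":((254.3,168.6),(268.8,229.5)),"twinrim":((185.3,132.3),(360.5,248.4)),"chtop":((369.2,184.8),(146.8,200.5)),"chbase":((356.8,223),(160.8,203.5))}
for k,(a,b) in P.items(): print(k,*tri([(S,np.array(a)-.4),(T,np.array(b)-.4)]))
print("boss",atz(S,(257,187.6),.022))
pc=[atz(T,np.array(p)/1.5-.2,.022) for p in((334,282),(439,280),(453,382),(342,392))]; print(np.array(pc)); print(np.mean(pc,0))
pc=[atz(S,np.array(p)/1.5-.2,.022) for p in((359,233),(460,263),(418,338),(307,303))]; print(np.array(pc)); print(np.mean(pc,0))
rc=[atz(T,np.array(p)/1.5-.2,.105) for p in((229,275),(267,284),(239,414),(199,407))]; print(np.array(rc));print(np.mean(rc,0))
for p in((340,183),(397,183),(400,222),(338,224)): print("mallet",atz(T,np.array(p)/1.5-.2,.055))
print("mallet h",atz(T,(328,136),.02))
for p in((224,303),(224,345),(213,385)): print("tool",atz(T,np.array(p)/1.5-.2,.17))
E
python3 b.py
```

```text
bowlrim [ 0.5205 -0.026   0.0685] [0.0018329935854933242, 0.0018329935854933422]
twinrim [ 0.4722 -0.2833  0.0466] [0.0006998868379878165, 0.0006998868379878762]
chtop [0.5831 0.2605 0.2196] [0.00020222387944019888, 0.00020222387944017844]
chbase [0.5836 0.2598 0.1042] [0.001901231229814328, 0.0019012312298143845]
boss [ 0.5352 -0.0054  0.022 ]
[[ 0.6364  0.1034  0.022 ]
 [ 0.6438 -0.0968  0.022 ]
 [ 0.4513 -0.1248  0.022 ]
 [ 0.4296  0.0833  0.022 ]]
[ 0.5403 -0.0087  0.022 ]
[[ 0.4534 -0.1104  0.022 ]
 [ 0.4282  0.0839  0.022 ]
 [ 0.6136  0.0984  0.022 ]
 [ 0.6439 -0.0921  0.022 ]]
[ 0.5348 -0.0051  0.022 ]
[[0.6365 0.2811 0.105 ]
 [0.6217 0.2133 0.105 ]
 [0.3962 0.2539 0.105 ]
 [0.4063 0.3241 0.105 ]]
[0.5152 0.2681 0.105 ]
mallet [0.8204 0.0943 0.055 ]
mallet [ 0.8225 -0.013   0.055 ]
mallet [ 0.7476 -0.0197  0.055 ]
mallet [0.7417 0.0959 0.055 ]
mallet h [ 0.7946 -0.2004  0.02  ]
tool [0.5827 0.2684 0.17  ]
tool [0.5147 0.2655 0.17  ]
tool [0.4502 0.2809 0.17  ]
```

```bash
cat > mv.py <<'E'
from h import *
import sys
from scipy.spatial.transform import Rotation as R
def go(x,y,z,yaw=None):
    s=status.read_state(); r=R.from_rotvec(s["orientation"]).as_matrix(); d=r.T@(np.array([x,y,z])-s["tool_pos"])
    c=np.degrees(np.arctan2(r[1,1],r[0,1])); t=0 if yaw is None else -(yaw-c)
    print("t",round(s["t"],2),"yaw",round(c,1),"pos",s["tool_pos"].round(4),"axis",r[:,2].round(3),"shift",d.round(4),"turn",round(t,1),"open",round(s["opening"],4),"F",s["force"].round(1),s["gripper_force"])
if __name__=="__main__": go(*map(float,sys.argv[1:]))
E
sed -i '/^for k/,$d' b.py; cat >> b.py <<'E'
for k,z in(("bowlrim",.072),("twinrim",.05)):
    for c,uv in zip((S,T),P[k]): print(k,atz(c,np.array(uv)-.4,z))
# model refine: project rim circle, bounding box centre
for k,z in(("bowlrim",.072),("twinrim",.05)):
    from scipy.optimize import least_squares
    a=np.linspace(0,6.283,200)
    def f(p):
        X=np.c_[p[0]+.034*np.cos(a),p[1]+.034*np.sin(a),0*a+p[2]]; o=[]
        for c,uv in zip((S,T),P[k]):
            q=proj(c,X); o+=list((q.max(0)+q.min(0))/2-np.array(uv)+.4)
        return o
    r=least_squares(f,[.5,0,z],x_scale=.01); print(k,r.x,r.fun)
    r=least_squares(lambda p:f([*p,z]),[.5,0],x_scale=.01); print(k,"zfix",r.x,r.fun)
E
python3 b.py; python3 mv.py .522 -.026 .25 79.6
```

```text
bowlrim [ 0.5229 -0.0225  0.072 ]
bowlrim [ 0.5214 -0.0274  0.072 ]
twinrim [ 0.4753 -0.2795  0.05  ]
twinrim [ 0.4728 -0.2829  0.05  ]
bowlrim [ 0.5205 -0.0258  0.0694] [-0.6813 -0.0402 -0.6528  0.3369]
bowlrim zfix [ 0.5214 -0.0253] [-0.6585 -0.5205 -0.8117  0.0177]
twinrim [ 0.4723 -0.2832  0.0473] [-0.2678 -0.0344 -0.2193  0.1413]
twinrim zfix [ 0.4732 -0.282 ] [-0.2416 -0.5007 -0.3418 -0.1125]
t 0.1 yaw 63.9 pos [0.2639 0.5383 0.2347] axis [-0.001 -0.001 -1.   ] shift [-0.4802 -0.3931 -0.0147] turn -15.7 open 0.0933 F [-0.4  0.1  0.1] 0.0
```

Emit:
servo_tool(
  plan="-0.03 -0.025 -0.015 -2;-0.06 -0.05 -0.015 -6;-0.09 -0.075 -0.015 -10;-0.12 -0.1 -0.015 -15.7;-0.15 -0.125 -0.015 -15.7;-0.18 -0.15 -0.015 -15.7;-0.21 -0.175 -0.015 -15.7;-0.24 -0.2 -0.015 -15.7;-0.28 -0.23 -0.015 -15.7;-0.31 -0.255 -0.015 -15.7;-0.34 -0.28 -0.015 -15.7;-0.37 -0.305 -0.015 -15.7",
  grip=-1,
)

```text
t: 1.1
tool_pos: [0.462, 0.1005, 0.2504]
orientation: [-0.285, -3.129, -0.0]
force: [-0.2, 1.0, 0.5]
opening: 0.0929
gripper_force: 0.0
```

```bash
python3 mv.py .521 -.0255 .12 79.6
```

```text
t 1.1 yaw 79.6 pos [0.462  0.1005 0.2504] axis [-0.  0. -1.] shift [-0.0808 -0.1132  0.1304] turn -0.0 open 0.0929 F [-0.2  1.   0.5] 0.0
```

Emit:
servo_tool(
  plan="-0.02 -0.028 0;-0.04 -0.056 0 0;-0.06 -0.084 0.03 0;-0.081 -0.113 0.06 0;-0.081 -0.113 0.09 0;-0.081 -0.113 0.115 0;-0.081 -0.113 0.13 0;-0.081 -0.113 0.13 0;-0.081 -0.113 0.13 0",
)

```text
invalid input
```

Emit:
servo_tool(
  plan="-0.02 -0.028 0 0;-0.04 -0.056 0 0;-0.06 -0.084 0.03 0;-0.081 -0.113 0.06 0;-0.081 -0.113 0.09 0;-0.081 -0.113 0.115 0;-0.081 -0.113 0.13 0;-0.081 -0.113 0.13 0;-0.081 -0.113 0.13 0",
)

```text
t: 1.85
tool_pos: [0.5201, -0.0232, 0.1197]
orientation: [-0.285, -3.126, -0.0]
force: [0.5, -0.1, 0.9]
opening: 0.0929
gripper_force: 0.0
```

```bash
cat > v.py <<'E'
from h import *
from m import crop
import sys
# usage: v.py name x,y,w,h(scene) x,y,w,h(top)
o=[]
for n,b in zip(("scene","top"),sys.argv[2:]):
    if b=="-": continue
    x,y,w,h=map(int,b.split(",")); o.append(crop(cam(n)["image"],x,y,w,h,5))
H=max(i.shape[0] for i in o)
cv2.imwrite(f"pics/{sys.argv[1]}.png",np.hstack([np.pad(i,((0,H-i.shape[0]),(0,0),(0,0))) for i in o]))
E
python3 mv.py .521 -.0255 .077; python3 v.py v1 220,120,80,100 235,200,75,70
```

```text
t 1.85 yaw 79.6 pos [ 0.5201 -0.0232  0.1197] axis [-0.003  0.    -1.   ] shift [-0.0014 -0.0021  0.0427] turn 0 open 0.0929 F [ 0.5 -0.1  0.9] 0.0
```

View pics/v1.png

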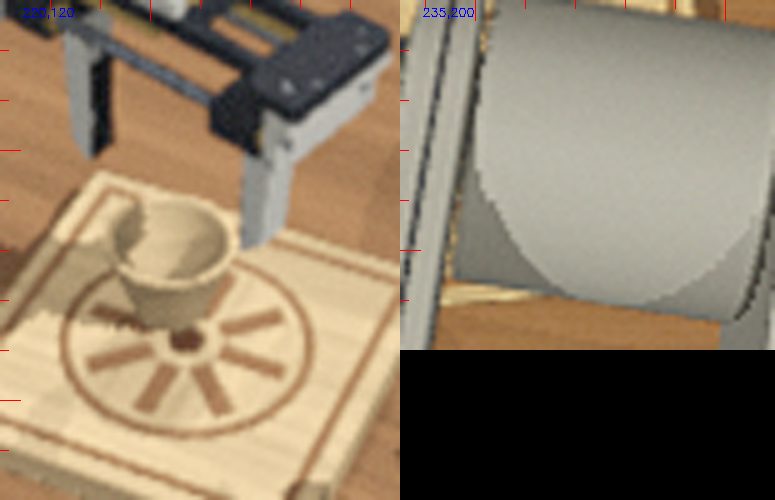

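Emit:
servo_tool(
  plan="-0.001 -0.002 0.02 0;-0.001 -0.002 0.035 0;-0.001 -0.002 0.043 0;-0.001 -0.002 0.043 0;-0.001 -0.002 0.043 0",
)

```text
t: 2.37
tool_pos: [0.5222, -0.0253, 0.0786]
orientation: [0.285, 3.128, -0.0]
force: [-0.3, 0.6, -0.4]
opening: 0.0928
gripper_force: 0.0
```

Emit:
servo_tool(
  plan="0 0 0 0;0 0 0 0;0 0 0 0;0 0 0 0;0 0 0 0;0 0 0 0;0 0 0 0;0 0 0 0",
  grip=1,
  grip_force=15,
)

```text
t: 3.03
tool_pos: [0.5221, -0.0254, 0.0781]
orientation: [0.285, 3.128, 0.0]
force: [-1.1, 0.6, 3.2]
opening: 0.0647
gripper_force: 14.9
```

Emit:
servo_tool(
  plan="0 0 -0.015 0;0 0 -0.04 0;0 0 -0.065 0;0 0 -0.08 0;0 0 -0.08 0;0 0 -0.08 0",
)

```text
t: 3.53
tool_pos: [0.5221, -0.0256, 0.1579]
orientation: [0.285, 3.127, -0.0]
force: [0.2, -0.2, -0.5]
opening: 0.0654
gripper_force: 14.9
```

```bash
python3 mv.py .473 -.2825 .16; python3 v.py v2 205,80,110,110 -
```

```text
t 3.53 yaw 79.6 pos [ 0.5221 -0.0256  0.1579] axis [ 0.001 -0.    -1.   ] shift [ 0.0019 -0.2616 -0.0021] turn 0 open 0.0654 F [ 0.2 -0.2 -0.5] 14.937385335797444
```

View pics/v2.png

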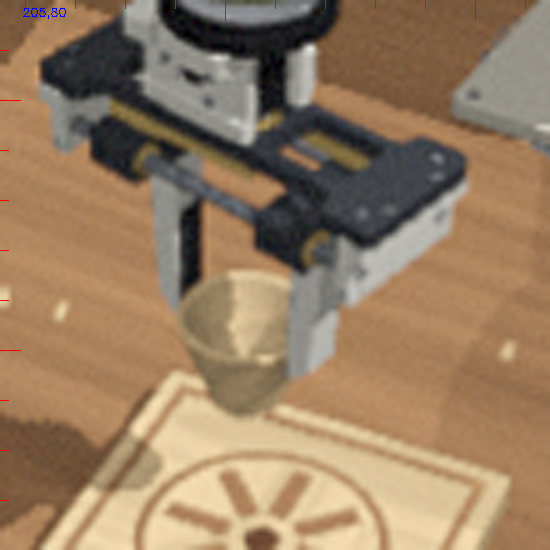

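```bash
cat > w.py <<'E'
from h import *
from m import crop
import sys
s=status.read_state(); p=s["tool_pos"]; c=cam("scene"); a=np.linspace(0,6.283,200)
for dz in(-.005,):
  for r,z in((.034,p[2]+dz),(.018,p[2]+dz-.05)):
    q=proj(c,np.c_[p[0]+r*np.cos(a),p[1]+r*np.sin(a),0*a+z]); im=c["image"]
    b=[205,80]; u=(q-b+.5)*5; print(r,"min",u.min(0),"max",u.max(0),"top pt",u[u[:,1].argmin()],"left",u[u[:,0].argmin()],"bot",u[u[:,1].argmax()])
    o=crop(im,205,80,110,110,5) if r>.03 else o
    cv2.polylines(o,[u.astype(int)],True,(0,255,0),1)
cv2.imwrite("pics/w.png",o[200:450,100:400])
E
python3 w.py
```

```text
0.034 min [172.96668735 271.34417281] max [317.71879967 364.51889614] top pt [243.96364802 271.34417281] left [172.96668735 317.40581644] bot [245.64059448 364.51889614]
0.018 min [207.38810523 371.12331434] max [281.04627442 420.71948361] top pt [243.5205029  371.12331434] left [207.38810523 395.97987493] bot [244.3468254  420.71948361]
```

View pics/w.png

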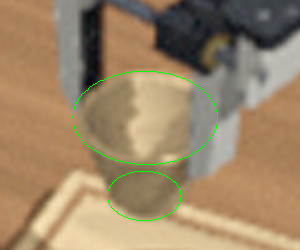

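Emit:
servo_tool(
  plan="0 -0.015 0 0;0 -0.04 0 0;0 -0.07 0 0;0 -0.1 0 0;0 -0.13 0 0;0.001 -0.16 0 0;0.001 -0.19 0 0;0.002 -0.22 0 0;0.002 -0.245 0 0;0.002 -0.258 0 0;0.002 -0.262 0 0;0.002 -0.262 0 0",
)

```text
t: 4.63
tool_pos: [0.4717, -0.2827, 0.1563]
orientation: [-0.287, -3.127, -0.002]
force: [-1.3, 1.1, -0.3]
opening: 0.0651
gripper_force: 14.9
```

```bash
python3 mv.py .473 -.2825 .077;  python3 v.py v3 140,70,80,90 320,210,75,70
```

```text
t 4.63 yaw 79.5 pos [ 0.4717 -0.2827  0.1563] axis [-0.002  0.001 -1.   ] shift [-0.0014  0.0004  0.0793] turn 0 open 0.0651 F [-1.3  1.1 -0.3] 14.937191313947551
```

View pics/v3.png

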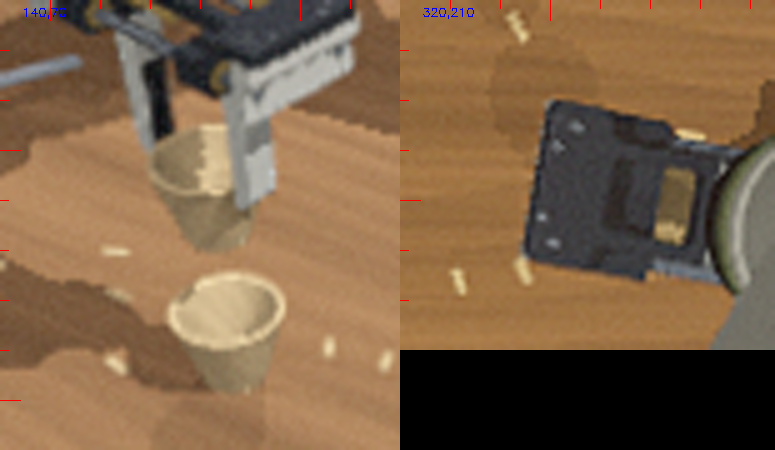

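Emit:
servo_tool(
  plan="-0.001 0 0.02 0;-0.001 0 0.04 0;-0.001 0 0.055 0;-0.001 0 0.067 0;-0.001 0 0.073 0;-0.001 0 0.076 0;-0.001 0 0.078 0;-0.001 0 0.079 0;-0.001 0 0.079 0",
)

```text
t: 5.48
tool_pos: [0.4739, -0.2832, 0.0794]
orientation: [0.285, 3.128, -0.001]
force: [-0.1, 0.2, -1.1]
opening: 0.0648
gripper_force: 15.0
```

Emit:
servo_tool(
  plan="0 0 0.001 0;0 0 0.002 0;0 0 0.002 0;0 0 0.002 0",
)

```text
t: 5.82
tool_pos: [0.4735, -0.2831, 0.0769]
orientation: [0.285, 3.128, -0.0]
force: [-0.0, -0.7, -0.2]
opening: 0.0651
gripper_force: 14.9
```

Emit:
servo_tool(
  plan="0 0 0.001 0;0 0 0.002 0;0 0 0.003 0;0 0 0.003 0;0 0 0.003 0",
)

```text
t: 6.23
tool_pos: [0.4744, -0.2832, 0.0748]
orientation: [0.285, 3.127, -0.001]
force: [0.9, 2.2, 5.9]
opening: 0.0652
gripper_force: 15.0
```

Emit:
servo_tool(
  plan="0 0 0 0;0 0 0 0;0 0 0 0",
  grip_force=3,
)

```text
t: 6.48
tool_pos: [0.4738, -0.2831, 0.074]
orientation: [0.285, 3.128, -0.0]
force: [0.9, 1.2, 3.7]
opening: 0.0656
gripper_force: 3.0
```

Emit:
servo_tool(
  plan="0 0 0 0;0 0 0 0;0 0 0 0;0 0 0 0;0 0 0 0;0 0 0 0",
  grip=-1,
)

```text
t: 6.98
tool_pos: [0.4732, -0.2829, 0.0734]
orientation: [-0.285, -3.128, -0.0]
force: [-0.9, -0.3, -0.5]
opening: 0.0927
gripper_force: 0.0
```

Emit:
servo_tool(
  plan="0 0 -0.01 0;0 0 -0.03 0;0 0 -0.06 0;0 0 -0.1 0;0 0.02 -0.14 0;0 0.05 -0.17 0;0 0.09 -0.18 0;0 0.13 -0.19 0;0 0.17 -0.2 0;0 0.2 -0.2 0;0 0.22 -0.2 0;0 0.22 -0.2 0",
)

```text
t: 7.98
tool_pos: [0.5137, -0.0628, 0.275]
orientation: [0.279, 3.127, 0.002]
force: [-0.1, -0.6, -0.5]
opening: 0.0929
gripper_force: 0.0
```

```bash
python3 mv.py .583 .26 .28 79.6; python3 v.py v4 165,105,60,60 335,220,60,60; sed -n 1,1p h.py >/dev/null; python3 -c "
from h import *
import pickle
C={n:cam(n) for n in('scene','top')};pickle.dump(C,open('c1.pkl','wb'))"
```

```text
t 7.98 yaw 79.8 pos [ 0.5137 -0.0628  0.275 ] axis [ 0.002  0.001 -1.   ] shift [-0.0111  0.33   -0.0045] turn 0.2 open 0.0929 F [-0.1 -0.6 -0.5] 0.0
```

View pics/v4.png

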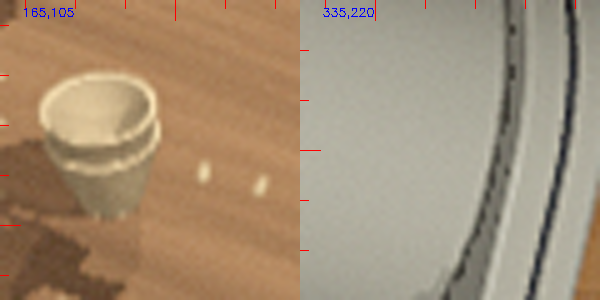

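Emit:
servo_tool(
  plan="0 0.02 0 0;-0.001 0.05 0 0;-0.002 0.08 0 0;-0.003 0.11 0 0;-0.004 0.145 0 0;-0.005 0.18 0 0;-0.006 0.215 0 0;-0.008 0.25 0 0;-0.01 0.285 0 0;-0.011 0.31 0 0;-0.011 0.325 0 0;-0.011 0.33 0 0",
)

```text
t: 9.18
tool_pos: [0.5841, 0.2569, 0.273]
orientation: [-0.284, -3.128, 0.0]
force: [0.5, -0.5, -0.7]
opening: 0.0931
gripper_force: 0.0
```

```bash
cat > fit.py <<'E'
from h import *
from m import crop
import pickle
from scipy.optimize import minimize
from scipy.spatial.transform import Rotation as R
np.set_printoptions(precision=4,suppress=True)
C={n:cam(n) for n in("scene","top")}; pickle.dump(C,open("c2.pkl","wb"))
B={"scene":(165,105,60,60),"top":(335,220,60,60)}; a=np.linspace(0,2*np.pi,60); Sc=4
M={}
for n,(x,y,w,h) in B.items():
    im=cv2.resize(C[n]["image"][y:y+h,x:x+w],None,fx=Sc,fy=Sc,interpolation=cv2.INTER_CUBIC)
    s=cv2.cvtColor(im,cv2.COLOR_BGR2HSV)[...,1]; t,m=cv2.threshold(s,0,255,cv2.THRESH_BINARY_INV+cv2.THRESH_OTSU)
    k,l,st,_=cv2.connectedComponentsWithStats(m); i=1+st[1:,4].argmax(); M[n]=l==i; print(n,t,st[i]/Sc)
    cv2.imwrite(f"pics/mask_{n}.png",np.hstack([im,cv2.cvtColor((M[n]*255).astype(np.uint8),cv2.COLOR_GRAY2BGR)]))
def cone(p,rot):
    X=np.r_[np.c_[.018*np.cos(a),.018*np.sin(a),0*a],np.c_[.034*np.cos(a),.034*np.sin(a),0*a+.05]]; return X@rot.T+p
def sil(n,p):
    x,y,w,h=B[n]; o=np.zeros((h*Sc,w*Sc),np.uint8)
    off=p[7:9] if n=="top" else p[9:11]
    for q in(cone([p[0],p[1],0],np.eye(3)),cone([p[2],p[3],p[4]],R.from_rotvec([p[5],p[6],0]).as_matrix())):
        u=(proj(C[n],q)+off*100-[x,y]+.5)*Sc-.5; cv2.fillConvexPoly(o,cv2.convexHull(np.round(u*16).astype(np.int32)),255,shift=4)
    return o>0
def f(p): return sum((sil(n,p)^M[n]).sum() for n in B)
p0=np.array([.473,-.2825,.473,-.2825,.0175,0,0,0,0,0,0.])
best=None
for tr in range(4):
    S=np.vstack([p0]+[p0+np.eye(11)[i]*([.004]*5+[.08]*2+[.01]*4)[i]*(1 if tr%2 else -1) for i in range(11)])
    r=minimize(f,p0,method="Nelder-Mead",options=dict(initial_simplex=S,maxiter=1500,xatol=1e-5,fatol=1)); print(r.fun,r.x); p0=r.x
for i in(5,6):
    for d in(-.1,-.05,0,.05,.1):
        q=p0.copy();q[i]=d; print(i,d,f(q),end="; ")
print({n:M[n].sum() for n in B})
E
python3 fit.py; python3 mv.py .583 .26 .159 79.6
```

```text
scene 107.0 [   7.75   14.5    24.5    29.5  2160.75]
top 130.0 [  13.25   15.75   26.75   25.75 2105.25]
386.0 [ 0.4724 -0.2829  0.4727 -0.2825  0.017  -0.0004 -0.0012  0.0011 -0.0021
  0.0013 -0.0021]
386.0 [ 0.4724 -0.2829  0.4727 -0.2825  0.017  -0.0004 -0.0012  0.0011 -0.0021
  0.0013 -0.0021]
381.0 [ 0.4724 -0.2829  0.4726 -0.2825  0.0168 -0.0007 -0.0042  0.0011 -0.0024
  0.001  -0.0022]
378.0 [ 0.4724 -0.2829  0.4726 -0.2825  0.0168 -0.0008 -0.0042  0.0012 -0.0023
  0.001  -0.0021]
5 -0.1 1370; 5 -0.05 722; 5 0 379; 5 0.05 741; 5 0.1 1128; 6 -0.1 1218; 6 -0.05 748; 6 0 395; 6 0.05 796; 6 0.1 1346; {'scene': np.int64(8643), 'top': np.int64(8421)}
t 9.28 yaw 79.6 pos [0.584  0.2553 0.2732] axis [-0.001 -0.001 -1.   ] shift [0.0017 0.0045 0.1142] turn -0.0 open 0.0931 F [-0.2 -0.6  0.4] 0.0
```

```bash
cat > fc.py <<'E'
from h import *
import pickle
C=pickle.load(open("c0.pkl","rb")); Sc=4; a=np.linspace(0,2*np.pi,60)
B={"scene":(345,170,35,65),"top":(135,185,40,35)}; M={}
for n,(x,y,w,h) in B.items():
    im=cv2.resize(C[n]["image"][y:y+h,x:x+w],None,fx=Sc,fy=Sc,interpolation=cv2.INTER_CUBIC)
    s=cv2.cvtColor(im,cv2.COLOR_BGR2HSV)[...,1]; t,m=cv2.threshold(s,0,255,cv2.THRESH_BINARY_INV+cv2.THRESH_OTSU)
    k,l,st,_=cv2.connectedComponentsWithStats(m); i=1+st[1:,4].argmax(); M[n]=l==i; print(n,t,st[i]/Sc)
from scipy.optimize import minimize
OFF={"top":(.12,-.23),"scene":(.1,-.21)}
def sil(n,p):
    x,y,w,h=B[n]; o=np.zeros((h*Sc,w*Sc),np.uint8)
    X=np.r_[np.c_[p[0]+.0135*np.cos(a),p[1]+.0135*np.sin(a),0*a+.105],np.c_[p[0]+.0145*np.cos(a),p[1]+.0145*np.sin(a),0*a+.2],np.c_[p[0]+.0125*np.cos(a),p[1]+.0125*np.sin(a),0*a+.22]]
    u=(proj(C[n],X)+OFF[n]-[x,y]+.5)*Sc-.5; cv2.fillConvexPoly(o,cv2.convexHull(np.round(u*16).astype(np.int32)),255,shift=4); return o>0
for ns in(("scene",),("top",),("scene","top")):
    f=lambda p:sum((sil(n,p)^M[n]).sum() for n in ns)
    r=minimize(f,[.583,.259],method="Nelder-Mead",options=dict(initial_simplex=[[.583,.259],[.589,.259],[.583,.265]],xatol=1e-5)); print(ns,r.x,r.fun,[M[n].sum() for n in ns])
E
python3 fc.py
```

```text
scene 107.0 [   5.75    7.     29.25   50.25 3329.25]
top 130.0 [  7.    10.25  23.    13.5  876.  ]
('scene',) [0.58101013 0.26159435] 3153.0 [np.int64(13317)]
('top',) [0.58214807 0.25946962] 468.0 [np.int64(3504)]
('scene', 'top') [0.58178376 0.26147955] 3723.0 [np.int64(13317), np.int64(3504)]
```

Emit:
servo_tool(
  plan="0.001 0.004 0.01 0;0.001 0.004 0.02 0;0.001 0.004 0.03 0;0.001 0.004 0.03 0;0.001 0.004 0.03 0;0.001 0.004 0.03 0",
)

```text
t: 9.78
tool_pos: [0.5833, 0.2596, 0.2436]
orientation: [-0.286, -3.128, 0.0]
force: [-0.3, 0.5, 0.2]
opening: 0.0933
gripper_force: 0.0
```

```bash
python3 mv.py .583 .26 .159 79.6
```

```text
t 9.78 yaw 79.6 pos [0.5833 0.2596 0.2436] axis [-0. -0. -1.] shift [0.0003 0.0003 0.0846] turn -0.0 open 0.0933 F [-0.3  0.5  0.2] 0.0
```

Emit:
servo_tool(
  plan="0 0 0.012 0;0 0 0.027 0;0 0 0.042 0;0 0 0.057 0;0 0 0.07 0;0 0 0.079 0;0 0 0.084 0;0 0 0.084 0;0 0 0.084 0",
)

```text
t: 10.53
tool_pos: [0.5835, 0.2602, 0.1599]
orientation: [0.285, 3.128, 0.0]
force: [-0.6, -1.2, 0.5]
opening: 0.0928
gripper_force: 0.0
```

Emit:
servo_tool(
  plan="0 0 0 0;0 0 0 0;0 0 0 0;0 0 0 0;0 0 0 0;0 0 0 0;0 0 0 0;0 0 0 0;0 0 0 0;0 0 0 0;0 0 0 0;0 0 0 0",
  grip=1,
  grip_force=8,
)

```text
t: 11.53
tool_pos: [0.5834, 0.2601, 0.1596]
orientation: [-0.285, -3.129, -0.0]
force: [-1.6, 0.4, 0.2]
opening: 0.0282
gripper_force: 8.0
```

Emit:
servo_tool(
  plan="0 0 0 0;0 0 0 0;0 0 -0.005 0;0 0 -0.015 0;0 0 -0.03 0;0 0 -0.045 0;0 0 -0.06 0;0 0 -0.07 0;0 0 -0.075 0;0 0 -0.076 0;0 0 -0.076 0;0 0 -0.076 0",
  grip_force=25,
)

```text
t: 12.53
tool_pos: [0.5829, 0.2599, 0.2346]
orientation: [-0.285, -3.127, 0.001]
force: [-0.2, 0.1, -2.3]
opening: 0.028
gripper_force: 25.0
```

```bash
python3 mv.py .583 .26 .236 79.6; python3 v.py v5 330,110,80,120 -
```

```text
t 12.53 yaw 79.6 pos [0.5829 0.2599 0.2346] axis [-0.001 -0.001 -1.   ] shift [-0.0001  0.0001 -0.0014] turn -0.0 open 0.028 F [-0.2  0.1 -2.3] 25.006580874323845
```

View pics/v5.png

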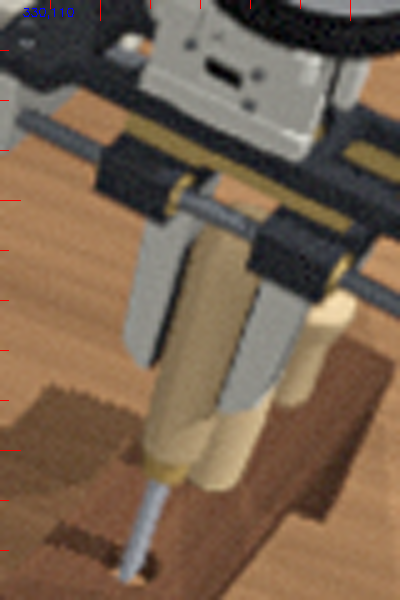

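Emit:
servo_tool(
  plan="-0.008 0 0 0;-0.016 0 0 0;-0.025 0 0.0005 0;-0.033 0 0.001 0;-0.041 0 0.002 0;-0.05 0 0.004 0;-0.058 0 0.0075 0;-0.066 0 0.011 0;-0.074 0 0.0145 0;-0.074 0 0.0145 0;-0.074 0 0.0145 0",
)

```text
t: 13.5
tool_pos: [0.6563, 0.2464, 0.2203]
orientation: [-0.286, -3.128, 0.001]
force: [-1.7, 1.0, -1.3]
opening: 0.0281
gripper_force: 25.0
```

Emit:
servo_tool(
  plan="-0.007 0 0.0045 0;-0.014 0 0.009 0;-0.021 0 0.0145 0;-0.028 0 0.02 0;-0.028 0 0.02 0;-0.028 0 0.02 0",
)

```text
t: 14.0
tool_pos: [0.6835, 0.2413, 0.1997]
orientation: [-0.286, -3.127, 0.001]
force: [-1.0, -0.3, -1.6]
opening: 0.0277
gripper_force: 25.0
```

```bash
python3 mv.py .583 .26 .236 79.6; python3 -c "
from h import *
import pickle
C={n:cam(n) for n in('scene','top')};pickle.dump(C,open('c3.pkl','wb'))
from m import crop
p=status.read_state()['tool_pos']+[0,0,.002]; d=np.array([.9836,-.1805,0])
c=C['scene'];o=crop(c['image'],310,110,100,118,5)
for th in(35,45,55):
    t=np.radians(th); ax=d*np.sin(t)+[0,0,np.cos(t)]
    q=(proj(c,[p-ax*.141,p+ax*.059])-[310,110]+.5)*5; cv2.line(o,*[tuple(int(v) for v in k) for k in q],(0,255,0) if th==45 else (255,0,255),1)
cv2.imwrite('pics/v6.png',o)"
```

```text
t 14.0 yaw 79.6 pos [0.6835 0.2413 0.1997] axis [-0.002 -0.001 -1.   ] shift [ 1.023e-01  1.000e-04 -3.610e-02] turn -0.0 open 0.0277 F [-1.  -0.3 -1.6] 25.009013079106808
```

View pics/v6.png

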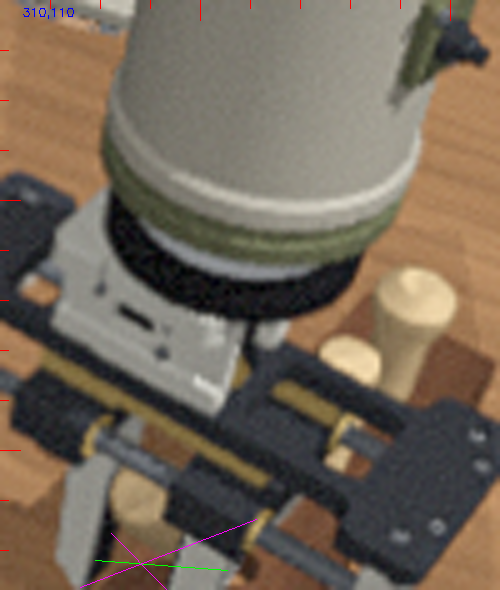

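```bash
python3 -c "
from h import *
import pickle
np.set_printoptions(precision=1,suppress=True)
C=pickle.load(open('c3.pkl','rb'))
p=np.array([.6835,.2413,.2017]); d=np.array([.9836,-.1805,0])
for th in(0,15,25,35,45,55):
    t=np.radians(th); ax=d*np.sin(t)+[0,0,np.cos(t)]
    q=(proj(C['scene'],[p-ax*.141,p,p+ax*.059])-[310,110]+.5)*5
    print(th,q.ravel(),'top cam tip,ferrule',proj(C['top'],[p-ax*.141,p-ax*.071,p]).ravel())
im=C['top']['image'].astype(int)
for v in range(172,216,2): print(v,' '.join('%3d/%3d'%(im[v,u,2],im[v,u,2]-im[v,u,0]) for u in range(148,178,2)))
"
```

```text
0 [ 79.3 779.3 140.5 565.4 171.7 454.4] top cam tip,ferrule [172.  168.5 165.8 164.  158.6 158.8]
15 [129.9 716.  140.5 565.4 145.9 484.9] top cam tip,ferrule [168.7 181.1 164.  170.8 158.6 158.8]
25 [163.2 669.7 140.5 565.4 128.1 509. ] top cam tip,ferrule [166.1 189.  162.6 175.  158.6 158.8]
35 [195.4 621.3 140.5 565.4 110.5 535.1] top cam tip,ferrule [163.2 196.2 161.  178.7 158.6 158.8]
45 [226.2 571.4 140.5 565.4  94.  562.2] top cam tip,ferrule [160.1 202.7 159.4 182.  158.6 158.8]
55 [254.9 520.9 140.5 565.4  79.  589.3] top cam tip,ferrule [156.9 208.2 157.6 184.6 158.6 158.8]
172  83/ 15  87/ 10  75/ 13  80/ 13  84/ 14  85/ 10  99/ 47  82/ 35 122/ 66 128/ 74 148/ 88 150/ 87 150/ 89 136/ 67  57/ -5
174  83/ 10  86/ 12  81/ 13  87/ 13  88/ 17  82/ 10  91/ 32  94/ 47 146/ 85 144/ 80 145/ 84 141/ 81 146/ 78 143/ 79 148/ 84
176  82/  9  84/ 12  83/ 11  82/ 14  83/ 13  81/ 10  88/ 21  95/ 44 151/ 87 147/ 87 149/ 86 149/ 81 150/ 87 148/ 86 149/ 80
178  82/ 13  86/ 11  87/ 15  84/ 12  83/ 10  80/ 11  79/ 10  97/ 46 154/ 89 150/ 87 149/ 86 152/ 85 149/ 82 148/ 83 151/ 85
180  84/ 13
[... 1520 characters left out ...]
  84/ 14  80/ 10  82/ 13  83/ 14  89/ 21 112/ 64 111/ 65 118/ 67  76/ 46 169/ 95
206 179/ 16  76/ 10  83/ 11  84/ 14  82/  8  84/ 11  86/ 16  82/ 12  84/ 14  86/ 12 111/ 64 113/ 62 110/ 64 100/ 57 161/ 91
208 195/ 17  88/ 12  83/ 17  85/ 14  86/ 11  85/ 16  77/ 11  85/ 13  80/ 10  79/ 12 113/ 70 115/ 68 101/ 57 121/ 69 164/ 95
210 197/ 16 119/ 14  80/ 16  83/ 14  83/ 13  80/ 11  86/ 17  80/ 10  85/ 14  83/ 12 104/ 47 115/ 66  69/ 35 152/ 87 162/ 93
212 191/ 18 145/ 18  82/ 13  84/ 10  80/  5  82/ 10  79/ 13  86/ 14  84/  8  86/ 13  98/ 21 124/ 67  52/ 22 163/ 90 160/ 90
214 192/ 18 170/ 16  85/ 15  86/ 18  82/ 10  85/ 11  84/ 13  85/ 13  76/  9  88/ 14  84/ 10 119/ 72  78/ 47 159/ 90 150/ 88
```

```bash
cat > bl.py <<'E'
from h import *
import pickle,sys
C=pickle.load(open(sys.argv[1],'rb')); x,y,w,h=map(int,sys.argv[2].split(","))
im=C['scene']['image'].astype(int)
for v in range(y,y+h): 
    print(v,''.join('#' if im[v,u,2]-im[v,u,0]<8 and im[v,u,2]>70 else ('o' if im[v,u,2]>175 and im[v,u,2]-im[v,u,0]>30 else ('k' if im[v,u,2]<75 else '.')) for u in range(x,x+w)))
E
python3 bl.py c3.pkl 318,195,60,70
```

```text
195 kkkkkkkkkk....kk####.........kkkkkkkkkkkkkkkkkkkkkkkkkkkkk..
196 kkkkkkkkk...#kk#####...........kkkkkkkkkkkkkkkkkkkkkkkkkkk..
197 kkkkkkkkk..###k###...............kkkkkkkkkkkkkkkkkkkkkkkkk..
198 kkkkkkkkk..########...............kkkkkkkkkkkkkkkkkkkkkkkk..
199 .kkkkkkk...#######k#................kkkkkkkkkkkkkkkkkkkkkk..
200 ..kkkkkk....#########.................kkkkkkkkkkkkkkkkkkkk.o
201 ....kkkkk..#.##########........kk.......kkkkkkkkkkkkkkkkk.oo
202 ......kkk###.##########k#.....kkkkk......kkkkkkkkkkkkkkkk.oo
203 .......###....#...#########..kkkkkkkk......kkkkkkkkkkkkkk..o
204 .......##..#.##.....########kkkkkkkkkk.......kkkkkkkkkkkkkk.
205 ......#.#..###...oo...k####kkkkkkkkkkkkk......kkkkkkkkkkkkkk
206 oo...###.#...#..oooo....k#kkkkkkkkkkkkkkkk....kkkkkkkkkkkkkk
207 o.........####..oo.......kkkkkkkkkkkkkkkkkkkkkkkkkkkkkkkkkkk
208 ......##.#.##..o.o........kkkkkkkkkkkkkkkkkkkkkkkkkkkkkkkkkk
209 ......#...#.##..........o.kkkkkkkkkkkkkkkkkkkkkkkkk..kkkkkkk
210 ......#.#.###..........o..kkkkkkkkkkkkkkkkkkkkkkkk#....kkkkk
211 .........#.##k...........kkkkkkkkkkkkkkkkkkkkkkkk#......
[... 2749 characters left out ...]
kkkkkkkkkkkkkkkkkkkkkk.kkkk.......................
255 ....kkkkkkkkkkkkkkkkkk.kkkkkkkk.kkkkk.......................
256 .....kkkkkkkkkkkkkkkkkkkkkkkkk..kkkkk.........o.............
257 ......kkkkkkkkkkkkkkkkkkkkkkkkkkkkkk........................
258 .......kkkkkkkkkkkkkkk.kkkkkk...kkkk........................
259 ........kkkkkkkkkkkkkkkkkkkkk.kkkkk.........................
260 ..........kkkkkkkkkkkkkkkkkkkk..kkk.........................
261 ...........kkkkkkkkkkkkkkkkk.k.kkkk.........................
262 .............kkkkkkkkkkkkkk.kkkkkk..........................
263 ..............kkkkkkkkkkkkkk..kkkk..........................
264 ooo.............kkkkkkkkkkkkk.kkkk..........................
```

Emit:
servo_tool(
  plan="0 0 -0.01 0;0 0 -0.025 0;0 0 -0.045 0;0 0 -0.065 0;0 0 -0.075 0;0 0 -0.08 0;0 0 -0.08 0;0 0 -0.08 0",
  grip_force=50,
)

```text
t: 14.77
tool_pos: [0.6836, 0.2417, 0.2806]
orientation: [-0.285, -3.128, 0.0]
force: [0.6, -1.2, -0.9]
opening: 0.0276
gripper_force: 50.0
```

```bash
python3 mv.py .6 .05 .28 79.6; python3 -c "
from h import *
import pickle
np.set_printoptions(precision=1,suppress=True)
c3=pickle.load(open('c3.pkl','rb'))['scene']['image']
for v in range(200,236,2): print(v,' '.join('%3d,%3d,%3d'%tuple(c3[v,u,::-1]) for u in range(330,346,2)))
"
```

```text
t 14.77 yaw 79.6 pos [0.6836 0.2417 0.2806] axis [-0. -0. -1.] shift [ 0.0476 -0.2036  0.0007] turn -0.0 open 0.0276 F [ 0.6 -1.2 -0.9] 50.00612818636
200  92, 93, 91  85, 84, 91 109,113,118 107,109,114  80, 79, 87  89, 73, 60 103, 72, 50 105, 75, 50
202 149,146,139 128,128,124  72, 72, 74  88, 94, 98 111,116,119  87, 92, 96  74, 72, 71 106, 86, 69
204 147,144,138 117,117,115 148,127, 93 144,122, 93  82, 78, 76  96, 99,105  94,101,104  74, 75, 81
206 149,148,140 116,101, 86 180,157,118 184,160,122 171,149,111 128,112, 91  69, 70, 78  53, 60, 61
208 138,139,133 151,129, 94 175,151,113 168,146,109 171,150,113 164,143,106 156,134,100  40, 43, 42
210 121,120,115 125,103, 70 171,148,112 162,140,105 161,140,109 168,143,107 161,140,102  23, 23, 25
212  95, 93, 92  79, 64, 50 157,134, 99 174,152,115 174,152,114 172,149,114 120,104, 82  27, 34, 35
214  69, 68, 68  37, 35, 33 115, 96, 72 146,124, 92 156,135, 99 146,125, 92 125,106, 79  40, 42, 43
216  33, 35, 34  32, 29, 25 112, 83, 57 115, 98, 73 120,103, 76 124,107, 80 121,103, 73 123,105, 77
218  25, 18, 21  46, 36, 34 119, 87, 63 113, 82, 58 113, 88, 63 113, 95, 73 114, 98, 68 120,101, 73
220  14, 14, 20  80, 59, 41 116, 84, 59 119, 84, 60 124, 83, 58 120, 84, 65 111, 91, 67 109, 91, 67
222  25, 30, 31 107, 79, 54 122, 85, 60 106, 73, 52 120, 79, 59 116, 80, 57  86, 60, 48  84, 70, 57
224  87, 65, 41 112, 82, 53  82, 55, 42  83, 61, 45  77, 50, 38  81, 54, 41  83, 58, 38  79, 74, 74
226 116, 83, 61  79, 51, 36  81, 57, 39  77, 51, 35  79, 51, 38  85, 55, 42  83, 49, 35 118,119,113
228  85, 59, 41  82, 55, 33  90, 57, 40 120, 84, 61 121, 82, 58 120, 81, 57 106, 73, 60 149,149,143
230  77, 58, 46 120, 85, 60 120, 82, 59 122, 82, 61 125, 84, 62 125, 86, 62  88, 76, 71 143,144,139
232  69, 50, 41  58, 34, 23  85, 58, 44 124, 85, 64 120, 80, 55 118, 76, 51 118,120,115 146,146,138
234  67, 41, 33  69, 48, 32  59, 41, 23  68, 47, 34 108, 74, 53 121, 77, 56 143,142,138 143,145,136
```

Emit:
servo_tool(
  plan="0.002 -0.012 0 2;0.004 -0.036 0 5;0.007 -0.066 0 10;0.01 -0.1 0 15;0.013 -0.135 0 20;0.016 -0.17 0 25;0.019 -0.205 0 30;0.023 -0.24 0 35;0.026 -0.275 0 40;0.03 -0.31 0 45;0.032 -0.333 0 49;0.033 -0.342 0 50",
)

```text
t: 15.77
tool_pos: [0.5876, -0.092, 0.2793]
orientation: [-1.589, -2.707, 0.003]
force: [-1.0, 0.4, -1.7]
opening: 0.0275
gripper_force: 50.0
```

Emit:
servo_tool(
  plan="0 0 0 0;0 0 0 0;0 0 0 0",
)

```text
t: 16.02
tool_pos: [0.5895, -0.0874, 0.2804]
orientation: [-1.577, -2.716, -0.0]
force: [0.2, 0.5, -1.0]
opening: 0.0275
gripper_force: 50.0
```

```bash
python3 mv.py .585 -.09 .28 29.6; python3 -c "
from h import *
import pickle
np.set_printoptions(precision=1,suppress=True)
C={n:cam(n) for n in('scene','top')};pickle.dump(C,open('c4.pkl','wb'))
s=status.read_state();p=s['tool_pos']+[0,0,.002]; y=np.radians(29.6); d=np.array([np.sin(y),-np.cos(y),0]); print(d)
for th in(0,30,45,60):
    t=np.radians(th); ax=d*np.sin(t)+[0,0,np.cos(t)]
    print(th,proj(C['scene'],[p-ax*.141,p-ax*.071,p,p+ax*.059]).ravel())
"; python3 bl.py c4.pkl 200,60,110,80
```

```text
t 16.02 yaw 29.7 pos [ 0.5895 -0.0874  0.2804] axis [-0.001  0.001 -1.   ] shift [-0.     -0.0052  0.0004] turn 0.1 open 0.0275 F [ 0.2  0.5 -1. ] 50.00579318962991
[ 0.5 -0.9  0. ]
0 [215.6 153.5 213.6 129.4 211.5 102.  209.5  76.5]
30 [245.9 147.8 229.7 126.2 211.5 102.  194.8  80. ]
45 [259.  140.4 236.4 122.1 211.5 102.  189.2  84.1]
60 [269.5 130.2 241.6 116.6 211.5 102.  185.2  89.4]
60 kkkkkkkkkkkkkkkkkkkkk.....kkk.oo................................ooo..........o.o................o.o.oooooooo..
61 kkkkkkkkkkkkkkkkkkkk....oo.kk.oooo..................................ooo.oo.......o.....................ooooooo
62 kkkkkkkkkkkkkkkkkkkk........k.o...ooo............oo....................oo.oo.........o..........o........o..oo
63 kkkkkkkkkkkkkkkkkkkk...##...k.o......oooo..................................oooooo..................o.........o
64 kkkkkkkkkkkkkkkkkkkk..####o..ooooo..o..o.......................................o.ooooo.o......................
65 kkk...........kkkkkk..###....oooooooo.............................................o.oooooo....................
66 kkkkkkkkkkkkkkkkkkkk
[... 7752 characters left out ...]
oooo.o....
134 oo.o.o.oooooooooooooooooooooooooo.................#######.ooooooo........ooooo..o..oooo...............ooooooo.
135 ooooo.o..ooooooooooooooooooooooo.ooo.o............########...ooooo.o..........oooo...ooooo............oooo.ooo
136 oooooooooooo.oo.ooooooooooooooo.oooo.o.............########o..ooooooooo....o.o..ooooo..o..o.oo.............ooo
137 ooooooooooooo.....oooooooooooooo.oo.o.o.o...........########o.....oooooooo.......o...oooo.oooooooo............
138 .oooooooooooooo.oo.ooooooooooooooooooo...oo..........#######.o.......ooooooooo.......oo..ooo.oooooooo.........
139 .o..ooooooooooooooo....oooooooooooooo..oooooo..o......#######.o........ooooooooo......o..oo..o.ooooooooo......
```

```bash
cat > ax.py <<'E'
from h import *
import pickle,sys
from scipy.spatial.transform import Rotation as R
np.set_printoptions(precision=4,suppress=True)
c=cam('scene'); s=status.read_state(); r=R.from_rotvec(s['orientation']).as_matrix(); p=s['tool_pos']
x,y,w,h=map(int,sys.argv[1].split(",")); im=c['image'].astype(int)[y:y+h,x:x+w]
m=((im[...,2]-im[...,0]<8)&(im[...,2]>60)).astype(np.uint8)
k,l,st,ce=cv2.connectedComponentsWithStats(m,connectivity=4); i=1+st[1:,4].argmax(); print(st[i],len(st))
v,u=np.where(l==i); P=[]
for a,b in zip(u+x,v+y):
    o,d=ray(c,(a-.1,b+.2)); X=o+d*((p-o)@r[:,1])/(d@r[:,1]); P.append([-(X-p)@r[:,0],X[2]])
P=np.array(P); mu=P.mean(0); e=np.linalg.svd(P-mu)[2][0]; e*=np.sign(e[1]); q=(P-mu)@e
print("lean deg",np.degrees(np.arctan2(e[0],e[1])),"len",np.ptp(q),"width",2*1.73*((P-mu)@[-e[1],e[0]]).std())
tip=mu+e*q.min(); print("tip rel: lean-dir",tip[0],"z",tip[1],"tip z-tcp",tip[1]-p[2],"axis dist from grasp",np.cross(e,np.array([0,p[2]+.002])-mu))
print("tip world",p-r[:,0]*tip[0]+[0,0,tip[1]-p[2]], "along axis tip->grasp",(np.array([0,p[2]+.002])-tip)@e)
E
python3 ax.py 240,122,50,60 2>/dev/null; python3 bl.py c4.pkl 240,138,50,30
```

```text
[  2   1  21  22 143] 2
lean deg 36.57019941720249 len 0.06426517921753361 width 0.01381204681751169
tip rel: lean-dir -0.10409443368352143 z 0.17468273010531185 tip z-tcp -0.10620584235873012 axis dist from grasp -0.01913127591734065
tip world [0.5381 0.0031 0.1747] along axis tip->grasp 0.14892330148848426
138 .oo..........#######.o.......ooooooooo.......oo..o
139 ooooo..o......#######.o........ooooooooo......o..o
140 ooooo.o........#######.o.........ooooooooooo......
141 ooooooooo.......#######..............oooooooooo.o.
142 oooooooooooo.....######................ooooooooo..
143 ooooooooooooo....#####....................o.oooooo
144 ooooooooooo..ooo..##.........................ooooo
145 oooooooooooooooooo..............................oo
146 .ooooooooooooooooooo.............................o
147 o.oooooooooooooooooooo............................
148 ooooo.ooooooooooooooooooo.........................
149 ooooo.oooooooooooooooooooooo......................
150 oooooooo.ooooooooooooooooooooo....................
151 ooooooooooooooooooooooooooooooo.o.................
152 .oooo.ooooooooo.
[... 159 characters left out ...]
oooooooooooooooooooooooooooooooooo......
156 ooooooooo.o.ooooooooo.ooooooooooooooooooooooo.....
157 oooooooooooooooooooooo.oooooooooooooooooooooooooo.
158 oooooooooooooooooooooooooooooooooooooooooooooooooo
159 ooooooooooooooooooo.oooooooooooooooooooooooooooooo
160 oooooooooooooooooooooo.oooo...oooooooooooooooooooo
161 ooooooooooooooooooooooooooooo..ooooooooooooooooooo
162 ooooooooooooooooooooooooooooooo...oooooooooooooooo
163 oooooooooooooooooo.ooooooooooooooo..oooooooooooooo
164 ooooooooooooooooooooo.ooooooooooooo..o.ooooooooooo
165 oooooooooooooooooooooooooooooooooooooooo.ooooooooo
166 ooooooooooooooooooooooooooo.oooooooooooooooooooooo
167 oooooooooooooooooooooooooooooooooooooooooooo.ooooo
```

Emit:
servo_tool(
  plan="-0.01 -0.004 0 0;-0.03 -0.012 0 0;-0.055 -0.022 0 0;-0.08 -0.034 0.005 0;-0.105 -0.045 0.02 0;-0.13 -0.056 0.045 0;-0.15 -0.064 0.07 0;-0.16 -0.068 0.095 0;-0.16 -0.068 0.115 0;-0.16 -0.068 0.13 0;-0.16 -0.068 0.13 0;-0.16 -0.068 0.13 0",
)

```text
t: 17.17
tool_pos: [0.6086, -0.2613, 0.15]
orientation: [-1.579, -2.713, 0.0]
force: [0.6, 0.2, -0.6]
opening: 0.0277
gripper_force: 50.0
```

```bash
python3 mv.py .61 -.26 .11 29.6; python3 ax.py 165,180,65,50 2>/dev/null
```

```text
t 17.17 yaw 29.6 pos [ 0.6086 -0.2613  0.15  ] axis [-0.002  0.001 -1.   ] shift [0.0004 0.0019 0.04  ] turn 0.0 open 0.0277 F [ 0.6  0.2 -0.6] 50.00540155917406
```

```bash
cat >> h.py <<'E'
def roi():
    from scipy.spatial.transform import Rotation as R
    s=status.read_state(); r=R.from_rotvec(s['orientation']).as_matrix(); p=s['tool_pos']
    q=proj(cam('scene'),[p+r[:,0]*.104-[0,0,.106],p+r[:,0]*.062-[0,0,.05]]); print(q); return q
E
python3 - <<'E'
from h import *
import subprocess
q=roi(); a=q.min(0)-6; b=q.max(0)+8
print(subprocess.run(["python3","ax.py","%d,%d,%d,%d"%(a[0],a[1],b[0]-a[0],b[1]-a[1])],capture_output=True,text=True).stdout)
E
```

```text
[[198.30716145 163.17749624]
 [179.76536511 146.69170287]]
[  7   6  20  18 109] 2
lean deg 35.20248460869828 len 0.06485482057604657 width 0.015360396535722853
tip rel: lean-dir -0.10309775817629091 z 0.047308647775451705 tip z-tcp -0.10601452286842677 axis dist from grasp -0.021976340883830804
tip world [ 0.5595 -0.1722  0.047 ] along axis tip->grasp 0.147693348979663
```

Emit:
servo_tool(
  plan="0 0 0.01 0;0 0 0.023 0;0 0 0.034 0;0 0 0.041 0;0 0 0.043 0;0 0 0.043 0;0 0 0.043 0",
  grip_force=20,
)

```text
t: 17.9
tool_pos: [0.6089, -0.2611, 0.1078]
orientation: [-1.58, -2.714, -0.0]
force: [-0.3, 0.1, -0.2]
opening: 0.028
gripper_force: 20.0
```

Emit:
servo_tool(
  plan="0 0 0.003 0;-0.001 0 0.005 0;-0.003 0 0.007 0;-0.005 0 0.009 0;-0.007 0 0.011 0;-0.009 0 0.013 0;-0.011 0 0.015 0;-0.013 0 0.017 0;-0.015 0 0.019 0;-0.016 0 0.02 0;-0.016 0 0.02 0;-0.016 0 0.02 0",
)

```text
t: 18.9
tool_pos: [0.6172, -0.2754, 0.0881]
orientation: [1.581, 2.715, 0.0]
force: [1.7, -2.1, 3.6]
opening: 0.0282
gripper_force: 20.0
```

Emit:
servo_tool(
  plan="0 0 -0.01 0;0 0 -0.03 0;0 0 -0.05 0;0 0 -0.06 0;0 0 -0.06 0;0 0 -0.06 0",
  grip_force=50,
)

```text
t: 19.4
tool_pos: [0.6172, -0.2751, 0.1483]
orientation: [1.58, 2.715, 0.0]
force: [-0.6, -0.3, -2.0]
opening: 0.0276
gripper_force: 50.0
```

```bash
cat > k.py <<'E'
from h import *
import subprocess
q=roi(); a=q.min(0)-[6,10]; b=q.max(0)+8
print(subprocess.run(["python3","ax.py","%d,%d,%d,%d"%(a[0],a[1],b[0]-a[0],b[1]-a[1])],capture_output=True,text=True).stdout)
E
python3 k.py
```

```text
[[192.58178327 164.0519669 ]
 [173.88634372 147.65913109]]
[ 12   7  20  17 104] 2
lean deg 42.982685939515946 len 0.06518178918035655 width 0.015021683690227002
tip rel: lean-dir -0.12163434045154035 z 0.05879894442199787 tip z-tcp -0.08750624577257396 axis dist from grasp -0.027959460206931096
tip world [ 0.5562 -0.169   0.0591] along axis tip->grasp 0.14840670265968003
```

Emit:
servo_tool(
  plan="0.005 0.002 0 0;0.015 0.006 0 0;0.03 0.012 0 0;0.046 0.019 0 0;0.063 0.026 0 0;0.08 0.033 0 0;0.097 0.04 0 0;0.114 0.047 0 0;0.13 0.054 0 0;0.142 0.059 0 0;0.149 0.062 0 0;0.151 0.063 0 0",
)

```text
t: 20.5
tool_pos: [0.597, -0.1113, 0.1478]
orientation: [-1.578, -2.716, -0.0]
force: [0.2, -0.3, -2.3]
opening: 0.0278
gripper_force: 50.0
```

Emit:
servo_tool(
  plan="0 0 0 0;0 0 0 0;0 0 0 0;0 0 0 0",
)

```text
t: 20.83
tool_pos: [0.5974, -0.1138, 0.1481]
orientation: [1.582, 2.714, -0.0]
force: [-0.0, 0.2, -2.3]
opening: 0.0279
gripper_force: 50.0
```

```bash
python3 k.py; python3 - <<'E'
from h import *
import pickle
C={n:cam(n) for n in('scene','top')};pickle.dump(C,open('c5.pkl','wb'))
E
python3 mv.py .585 -.1 .14 29.6; python3 bl.py c5.pkl 205,120,75,70
```

```text
[[248.78534171 182.16494711]
 [231.41449534 165.61287595]]
[13  7 18 17 96] 2
lean deg 42.628419948371274 len 0.06385225808343488 width 0.013117382010174865
tip rel: lean-dir -0.12217320058997092 z 0.05961737727543656 tip z-tcp -0.08848479140207849 axis dist from grasp -0.028610295754446582
tip world [ 0.5372 -0.0073  0.0596] along axis tip->grasp 0.14931590469309697

t 21.03 yaw 29.6 pos [ 0.5974 -0.1134  0.1481] axis [-0. -0. -1.] shift [ 0.0178 -0.0042  0.0081] turn -0.0 open 0.0274 F [-0.5  0.3 -1.2] 49.999808640859555
120 #kkkkk.#####k......oooooo.......oo.o....................oooooo......o.oo...
121 #kkkk...###...........oooooo.......oo......................oooooo.......oo.
122 #kkkk...###..oo..........ooooo......o.o.o....................ooooooo....o..
123 kkkkk.#kkkk.....o...........oo.o.......oo.o..o...................ooooo.....
124 kkkkk.kkkkk#.......o..........ooooo..........o......................oooooo.
125 kkkkk.kkkkkk..........o.........oooooo......o.o..o...................oooo.o
126 kkkkkkkkkkkk......................ooooo.o......oo.o.o.....................o
127 kkkkkkk
[... 4328 characters left out ...]
oooo...oo.......ooo..ooooooooooooooooooooooooooooooooooooooo
182 .............oooooooooooooo.............oooooooo..ooooooooooooooooooooooooo
183 .............ooooooooooooooo.oooooo.......oooooooooooooooooooooooooo...oooo
184 ............oooooooooooooooo.oooooooooo...oooooooooooooooooooooo.o.oo.ooooo
185 oooo.......ooooooooooooooooooooooooooooooooo.ooooooo.ooooooo.oo.o.ooooooooo
186 oo..o......oooooooooooooooo.ooooooooooooooo.ooooo......oooooo.ooooooooooooo
187 oooooo....ooooooooooooooooo.ooooooooooooooooooooo.......ooooooooooooooooooo
188 oooooo...oooooooooooooooooo.ooooooooooooooooooooo.......ooooooooooooooooooo
189 oooooo..ooooooooooooooooooooooooooooooooooooooooo......oooooooooooooooooooo
```

```bash
python3 -c "
from plant import robot; print(robot.close_job())"
```

```text
the job is handed in; nothing more can be done
None
```

I handed the job in at about 21 s, with no verdict returned: the bowl is nested squarely in its twin, and the gripper holds the chisel handle-up at about 43° (asked: 45°), its edge about 37 mm above the rosette.

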